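# Load the ball feeder and click it in

### The job

Drop the two small steel balls from the ball stand into the feeder's funnel so that both lie in its well, then swing the cover shut over the funnel. Last, press the round dome key on the sloped keypad just until it clicks - not on to its stop - and let it come back up. Do not press the square keys, and leave the two big balls on the stand, the oil bottle and the screwdriver alone.

Things in the scene. Friction and masses are not known exactly. Their poses are not given: they have to be found in the camera images.
- ball_a_center (a point): centre of one of the two small steel balls, 24 mm diameter (about 57 g). Each of the four balls rests on its own tee of the ball stand with its centre about 40 mm above the work surface; which ball is on which tee varies, and both small balls are to be loaded, in either order
- ball_b_center (a point): centre of the other small steel ball, 24 mm diameter
- big_a_center (a point): centre of one of the two big steel balls, 36 mm diameter (about 190 g), centre 46.5 mm above the work surface; too big for the well, stays on its tee
- big_b_center (a point): centre of the other big steel ball, 36 mm diameter; stays on its tee
- stand: ball stand, fixed: grey plastic plate 130 x 130 x 8 mm with four upright tees in a 2 x 2 pattern of 75 mm pitch along its x and y axes. Each tee is a slim post at most 15 mm wide, 29.5 mm high above the work surface, so the fingers may reach down beside it to the plate. Origin: underside centre
- feeder: fixed ball feeder, origin on the work surface under the funnel axis: red base 170 x 120 x 20 mm, and a red column 30 x 44 mm, 147 mm high, 80 mm from the funnel axis along the feeder's +x (away from the robot, apart from yaw), which carries the cover's hinge
- funnel_mouth (a point): centre of the open mouth of the feeder's funnel, 145 mm above the work surface; its axes are the feeder's. Mouth 78 mm inner, 86 mm outer diameter; the aluminium cone narrows downwards over 45 mm to a clear upright tube of 30 mm bore
- well_floor (a point): centre of the floor of the feeder's well (the clear tube, 30 mm bore, 80 mm deep up to the foot of the cone), 20 mm above the work surface, straight below the funnel mouth. The two small balls lie in it one upon the other
- cover (a joint): angle of the feeder's cover about its upright hinge, rad: 0 is shut (the disc lies over the funnel, against a stop), 2.3 fully open; it starts between 1.5 and 1.9. Growing values turn clockwise seen from above. Seen from the hinge, the cover's pin is towards the feeder's -x when shut and towards its +y when 1.57. It stays where it is left (about 0.5 N at the pin moves it)
- cover_pin (a point): grip point on the upright steel pin of the cover, on the pin's axis: 12 mm diameter, 42 mm tall, at the centre of the aluminium cover disc (88 mm diameter, 5 mm thick), 80 mm from the hinge axis. This point is 21 mm above the disc's upper face and 21 mm below the pin's top, 177 mm above the work surface; when shut the pin stands on the funnel axis
- cover_hinge (a point): point on the upright hinge axis of the cover, level with cover_pin
- keypad: fixed desk keypad: an aluminium plate 230 mm wide (along its y), 150 mm long, sloping at 35 degrees: it rises along its +x (away from the robot, apart from yaw) and faces up and to its -x. Origin: on the work surface under the middle of the key row, where the plate is 62 mm high. Three white plastic keys stand in a row at y = -52, 0 and +52 mm; which is where varies
- guard_bar (a point): middle of the steel guard bar (10 mm diameter) along the keypad's y, at its x = +26 mm, 167 mm above the work surface, on uprights at y = -110 and +110 mm. It is in the way of a gripper that comes straight down on the keys; a tool tilted 35 degrees, square to the plate, has its axis some 80 mm from it
- key_round_top (a point): centre of the top face of the round key, 24 mm diameter (a plain cylinder; the other two are 22 mm squares), standing 13 mm proud of the plate when up. Which of the three places it takes varies. Its z axis points squarely out of the plate, its y along the keypad's y; the key moves in along its -z, which is (0.574, 0, -0.819) in the keypad's axes
- key_round (a joint): travel of the round key, m: 0 up, grows as it is pressed, hard stop at 0.007. A dome spring: its force rises from about 1 N to a peak of 5.4 N at 1.5 mm, then drops (the click: 4.7 N at 2.5 mm, 3.3 N at 3.5 mm, 2.3 N at 4.7 mm), then rises again to 4.8 N at 6 mm and 16 N at the stop. It springs back when let go
- key_square_a_top (a point): centre of the top face of one square key, 22 x 22 mm, 13 mm proud, same spring as the round one; not to be pressed
- key_square_b_top (a point): centre of the top face of the other square key; not to be pressed
- key_square_a (a joint): travel of one square key, m, 0 up; not to be pressed
- key_square_b (a joint): travel of the other square key, m, 0 up; not to be pressed
- oiler: bystander: white plastic oil bottle, 40 mm diameter, 110 mm tall, standing beyond the ball stand; origin underside centre
- driver: bystander: screwdriver lying beyond the ball stand, roughly across the robot's view; origin under its middle

How it is judged (in metres and radians):
On the way, in this order (a step that is already met when the one before it is completed fails the run):
1. one small ball lies in the feeder's well (((horizontal distance between ball_a_center and well_floor below 0.008 m and z of ball_a_center in the frame of well_floor below 0.045 m) or (horizontal distance between ball_b_center and well_floor below 0.008 m and z of ball_b_center in the frame of well_floor below 0.045 m))), for 0.1 s.
2. both small balls lie in the well (horizontal distance between each of ball_a_center, ball_b_center and well_floor below 0.008 m and z of each of ball_a_center, ball_b_center in the frame of well_floor below 0.045 m), for 0.1 s.
3. the cover is swung shut over the funnel (all of step 2 and value of joint cover below 0.1 rad), for 0.2 s.
4. the round key is pressed past its click (2.5 mm or more) (all of step 3 and value of joint key_round above 0.0025 m), for 0.02 s.
At the end, for the whole second after the job is handed in: Both small balls in the well (centre within 8 mm of its axis, under 45 mm above its floor), cover below 0.10 rad, round key back up (under 1 mm) after its click; big balls moved under 6 mm, bottle and screwdriver under 20 mm (all of step 3 and value of joint key_round below 0.001 m and not (distance of big_a_center from where it was at the start of the episode above 0.006 m) and not (distance of big_b_center from where it was at the start of the episode above 0.006 m) and not (distance of oiler from where it was at the start of the episode above 0.02 m) and not (distance of driver from where it was at the start of the episode above 0.02 m)); the robot touches nothing.
It fails at once if the round key is driven on towards its stop (more than 6 mm) (value of joint key_round above 0.006 m).
It fails at once if the round key is clicked before the cover is shut (value of joint key_round above 0.0025 m and value of joint cover above 0.15 rad).
It fails at once if a square key is pressed (more than 2 mm) (value of joint any of key_square_a, key_square_b above 0.002 m).
It fails at once if a big ball is knocked off its tee (distance of any of big_a_center, big_b_center from where it was at the start of the episode above 0.012 m).
It fails at once if the oil bottle or the screwdriver is disturbed (distance of any of oiler, driver from where it was at the start of the episode above 0.03 m).
It also fails if it takes over 72 s, if anything falls off the work surface, if the arm or the gripper's body presses on something with over 40 N, if the wrist force passes 120 N, or if a joint passes its speed limit or range.

### The arm

A 7-joint arm with a two-finger parallel gripper is mounted at the origin on the work surface. World frame = base frame: x ahead of the robot, y to its left, z up, the work surface at z = 0. Lengths are in mm, angles in rad, forces in N, time in s.
With the tool pointing down it reaches from about 400 to 875 mm from the base axis. Payload 4.4 kg.
Tool frame: the origin (TCP) lies at the very end of the fingers, on their centre line; the grasp point (between the pads) lies 19 mm behind it; z points along the fingers, y is the line along which they close (so a half turn about z gives the same grasp; the last joint's range is limited). The gripper opens to 85 mm and grips with 20 to 120 N. Pads are 22 mm wide; open, the fingers measure 114 mm over their backs; the gripper's body (76 mm by 85 mm) begins 54 mm behind the grasp point. The pads swing forward as they close: fully open they stand 13 mm farther back than shut.
Start: joints at [-1.214, 0.628, 0.038, 1.517, -0.027, 0.996, -0.02], TCP at [266.684, 592.788, 231.313] pointing down, gripper open.
Joint ranges: [-3.06, 3.06], [-0.37, 2.12], [-1.25, 1.32], [0.18, 2.47], [-1.1, 4.24], [0.23, 1.98], [-2.94, 2.94]. Speed limits (rad/s): [2.57, 2.57, 3.14, 3.14, 3.14, 3.14, 3.14].

### API

Orientations are given as [roll, pitch, yaw] about the fixed x, y, z axes, in that order (R = Rz(yaw) Ry(pitch) Rx(roll)).
In Python, from cell import sensors, get_image, camera_params, order gives the robot as it stands.
- The arm moves only by the shell command python3 -m inch 'ROWS' [OPENING]. ROWS is JSON, a list that holds one entry, the list of rows, each a list of 4 numbers: the shift along the tool's x, y, z in cm, then the turn about the tool's z in degrees. A call has 1 to 8 rows; each row is the pose to reach, as a shift and turn from the pose commanded when the call began, along the tool's axes at that moment; what a row does not reach only later rows make up. A row lasts 1/12 s, in which the tool goes at most 41.7 mm and 7.16 degrees, less where a joint would pass 70% of its speed; a pose out of reach is approached as far as the arm can. A call with a gripper value outside its range is refused whole. OPENING is the finger opening in cm, from 0 to 8.54, set as the call begins (- or left out, the last holds). The fingers move at their own pace and stop on an object; the grip force is fixed at half the most. Time passes only in rows, so rows that repeat a pose let the fingers close. It gives the time, the measured TCP pose, the force, the opening and the grip force at its end, in the units of the state.
- sensors.read_state(): the state, without advancing time (a new reading comes with each control period).
- get_image(name): name is "scene" or "top" or "wrist"; returns the picture (420x560x3 uint8, blue, green, red); there is no depth.
- camera_params(name): a dict with "mtx" (3x3 intrinsics, pixels), "D" ([k1, k2, p1, p2, k3] as OpenCV has them; the pictures are not rectified), "rvec" (rotation vector, rad) and "tvec" (3), from world to camera coordinates, as OpenCV has them. Camera axes: x right, y down, z forward; pixel columns grow to the right and rows downward; lengths in mm; the calibration is good to about 2 mm. A picture is of the moment at which its call begins: read the wrist's pose just before it. camera_params takes no time and is no camera call; for the wrist camera it gives the pose at the moment of the call.
- order.finish_job(): hands the job in; it is judged then, once.
The state is a dict: "clock": time; "qpos": joint angles; "qd": joint speeds; "tau": joint torques, N m; "eef_pos": TCP position; "tool_rot": TCP orientation; "force": force on the tool from outside, world axes, zero at the start; "torque": the same for the moment, N m; "width": finger opening in mm; "gripper_force": force on a finger pad.
Only numpy, scipy, OpenCV 4.12 (cv2) and the standard library are available. Lean on these libraries where they do the work, as an engineer would, in place of code of your own. Each camera call takes 0.05 s, during which the arm holds its last target. There are 200 camera calls.

## Working session

There is one attempt and no reset: what is moved stays moved. The work goes in short steps, Python scripts to look and compute and a shell command to move; the robot and the scene stay as the last step left them, time stands still between calls to the robot, and variables do not carry over. Pictures are saved under pics/ and viewed, at most 13 in all, crops included, and the job is handed in when it is done.

```bash
ls; mkdir -p pics; python3 - <<'E'
from cell import sensors,get_image,camera_params
import cv2,numpy as np
s=sensors.read_state();print(s)
for n in("scene","top"):
    cv2.imwrite(f"pics/{n}0.png",get_image(n));p=camera_params(n);print(n,p)
E
```

```text
pics
{'clock': 0.0, 'qpos': array([-1.21381111,  0.6293146 ,  0.03844192,  1.51837003, -0.02699747,
        0.99631001, -0.01999523]), 'qd': array([ 0.00106174,  0.001395  ,  0.00169791,  0.00072563,  0.00057015,
       -0.0008343 , -0.00038125]), 'tau': array([ 5.09896163e-04, -5.63409913e+01,  1.22732040e+00, -1.93446189e+01,
        1.12494457e-02,  1.08338177e-02, -2.32389033e-05]), 'eef_pos': array([266.41316582, 592.20688403, 230.40888184]), 'tool_rot': array([-3.13970882e+00,  2.54738170e-05,  2.71881359e+00]), 'force': array([ 0.16345532,  0.0388744 , -0.10342795]), 'torque': array([-0.03414173, -0.02520429,  0.03886088]), 'gripper_force': 0.0, 'width': 85.41127258614415}
scene {'mtx': array([[481.54190362,   0.        , 278.78639262],
       [  0.        , 481.54190362, 207.4644647 ],
       [  0.        ,   0.        ,   1.        ]]), 'D': array([-0.04669755,  0.        ,  0.        ,  0.        ,  0.        ]), 'rvec': array([ 1.65479747,  1.96480129, -0.75993104]), 'tvec': array([ 166.92956209, -324.56717625, 1356.5720624 ])}
top {'mtx': array([[414.2508824 ,   0.        , 275.91659348],
       [  0.        , 414.2508824 , 209.74254832],
       [  0.        ,   0.        ,   1.        ]]), 'D': array([-0.03651555,  0.        ,  0.        ,  0.        ,  0.        ]), 'rvec': array([ 2.17919332, -2.21807054,  0.07547876]), 'tvec': array([ -68.9433442 ,  567.01056403, 1044.68308462])}
```

View pics/scene0.png

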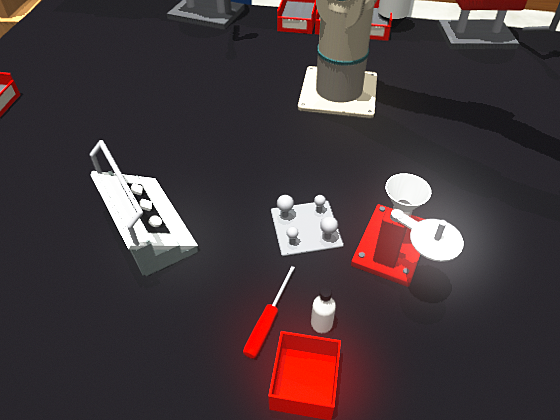

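View pics/top0.png

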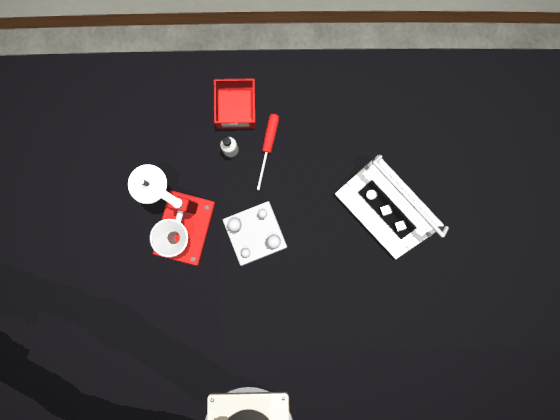

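Scene picture: the feeder is on the right, with its funnel mouth about (408,190) and the cover pin about (440,230). The stand is in the middle and the keypad on the left, where the key nearest the camera (155,221) is round. Top picture: small balls at (262,214) and (245,253), big balls at (234,225) and (273,241). The funnel rim is about (169,238), the cover disc (147,184) and the round key (371,195).

```bash
cat > h.py <<'E'
import cv2,numpy as np
from scipy.spatial.transform import Rotation as Ro
from cell import sensors,get_image,camera_params
def ray(p,uv):
    x=cv2.undistortPoints(np.array([[uv]],float),p["mtx"],p["D"])[0,0]
    R=cv2.Rodrigues(p["rvec"])[0]
    return -R.T@np.ravel(p["tvec"]), R.T@np.array([x[0],x[1],1])
def onz(p,uv,z):
    c,d=ray(p,uv); return c+d*(z-c[2])/d[2]
def proj(p,X): return cv2.projectPoints(np.array([X],float),p["rvec"],p["tvec"],p["mtx"],p["D"])[0][0,0]
def state():
    s=sensors.read_state(); return s,np.array(s["eef_pos"]),Ro.from_euler("xyz",s["tool_rot"])
def go(X,yaw=None):
    "shift (cm, tool axes) and turn (deg) to world point X, tool-x heading yaw (deg)"
    s,e,R=state(); d=R.inv().apply(np.array(X)-e)/10
    t=0
    if yaw is not None:
        t=-(yaw-np.degrees(s["tool_rot"][2])); t=(t+90)%180-90   # half turn equal
    print("t",round(s["clock"],2),"tcp",e.round(1),"yaw",np.degrees(s["tool_rot"][2]).round(1),"-> shift",d.round(2),"turn",round(t,1),"q7",round(s["qpos"][6],2))
E
python3 - <<'E'
from h import *
T=camera_params("top");S=camera_params("scene")
for n,a,z in [("sm1",(262,214),40),("sm2",(245,253),40),("bg1",(234,225),46.5),("bg2",(273,241),46.5),("disc",(147,184),156),("rim",(169,238),145),("key",(371,195),73),("k2",(386,210),73),("k3",(400,226),73),("bar1",(379,160),167),("bar2",(443,231),167),("oil",(229,147),55)]:
    print(n,onz(T,a,z).round())
for n,a,z in [("rim",(408,190),145),("key",(155,221),73),("k2",(146,205),73),("sm",(293,232),40),("sm",(320,201),40),("disc",(437,239),156)]:
    print("S",n,onz(S,a,z).round())
print(proj(T,state()[1]),proj(S,state()[1]))
go((550,0,250))
# rim / disc contours in top view
g=get_image("top"); hsv=cv2.cvtColor(g,cv2.COLOR_BGR2HSV)
m=((hsv[...,2]>120)&(hsv[...,1]<60)).astype(np.uint8)
cs,_=cv2.findContours(m[100:300,100:300].copy(),cv2.RETR_EXTERNAL,cv2.CHAIN_APPROX_NONE,offset=(100,100))
for c in cs:
    if cv2.contourArea(c)>150: print(cv2.contourArea(c),cv2.minEnclosingCircle(c),cv2.minAreaRect(c))
mr=((hsv[...,2]>60)&(hsv[...,1]>150)&((hsv[...,0]<10)|(hsv[...,0]>170))).astype(np.uint8)
cs,_=cv2.findContours(mr[180:280,100:230].copy(),cv2.RETR_EXTERNAL,cv2.CHAIN_APPROX_NONE,offset=(100,180))
print(cv2.minAreaRect(np.vstack([c for c in cs])))
E
```

```text
sm1 [554. -44.  40.]
sm2 [458.   0.  40.]
bg1 [528.  26.  46.]
bg2 [487. -70.  46.]
disc [620. 210. 156.]
rim [499. 163. 145.]
key [ 595. -311.   73.]
k2 [ 557. -347.   73.]
k3 [ 518. -380.   73.]
bar1 [ 664. -308.  167.]
bar2 [ 504. -446.  167.]
oil [722.  36.  55.]
S rim [504. 164. 145.]
S key [ 600. -312.   73.]
S k2 [ 562. -344.   73.]
S sm [555. -44.  40.]
S sm [461.   0.  40.]
S disc [623. 210. 156.]
[-48.74209193 355.75756164] [629.08394286 102.7685698 ]
t 0.1 tcp [266.5 592.3 230.5] yaw 155.8 -> shift [-50.16 -42.38  -1.88] turn 0 q7 -0.02
1157.0 ((170.89450073242188, 232.7110137939453), 24.38657569885254) ((167.84677124023438, 235.125732421875), (42.55125045776367, 38.29612350463867), 77.19573211669922)
2480.5 ((254.0, 233.0), 34.92859649658203) ((254.34483337402344, 232.862060546875), (50.50912857055664, 50.88051986694336), 68.19859313964844)
1366.0 ((156.0, 188.5), 29.95423126220703) ((155.33982849121094, 184.5714874267578), (55.86383819580078, 39.799598693847656), 6.911227226257324)
((183.4499969482422, 227.64999389648438), (47.55877685546875, 67.225341796875), 14.858613014221191)
```

```bash
python3 -c "
from h import *
go((459,0,150))"
```

```text
t 0.15 tcp [266.5 592.3 230.6] yaw 155.8 -> shift [-41.86 -46.1    8.13] turn 0 q7 -0.02
```

```bash
python3 -m inch '[[[-2.6,-2.9,0.5,0],[-5.2,-5.8,1,0],[-7.8,-8.7,1.5,0],[-10.5,-11.5,2,0],[-13,-14.4,2.5,0],[-15.7,-17.3,3,0],[-18.3,-20.2,3.5,0],[-20.9,-23,4,0]]]' 5; python3 -m inch '[[[-2.6,-2.9,0.5,0],[-5.2,-5.8,1,0],[-7.8,-8.7,1.5,0],[-10.5,-11.5,2,0],[-13,-14.4,2.5,0],[-15.7,-17.3,3,0],[-18.3,-20.2,3.5,0],[-20.9,-23,4,0]]]'; python3 -m inch '[[[0,0,0,0],[0,0,0,0]]]'; python3 - <<'E'
from h import *
p=camera_params("wrist"); im=get_image("wrist"); cv2.imwrite("pics/w1.png",im)
go((459,0,150)); print(p["mtx"],p["D"])
for X in [(459,0,40),(555,-44,40)]: print(proj(p,X))
E
```

```text
clock: 0.82
eef_pos: [363.0, 295.3, 191.1]
tool_rot: [-3.141, 0.0, 2.719]
force: [1.5, 1.0, 0.6]
width: 50.1
gripper_force: 0.0
clock: 1.48
eef_pos: [459.3, -0.3, 151.0]
tool_rot: [-3.142, -0.0, 2.719]
force: [0.3, 0.3, 0.5]
width: 49.7
gripper_force: 0.0
clock: 1.65
eef_pos: [459.3, -1.1, 150.9]
tool_rot: [-3.141, -0.0, 2.712]
force: [0.2, 0.3, -1.3]
width: 50.0
gripper_force: 0.0
t 1.7 tcp [458.9   1.1 151. ] yaw 155.6 -> shift [-0.05 -0.09  0.1 ] turn 0 q7 1.09
[[322.1047516    0.         282.96522279]
 [  0.         322.1047516  211.86315875]
 [  0.           0.           1.        ]] [-0.03903348  0.          0.          0.          0.        ]
[284.8143454  208.47557305]
[284.54262847 317.86333299]
```

View pics/w1.png

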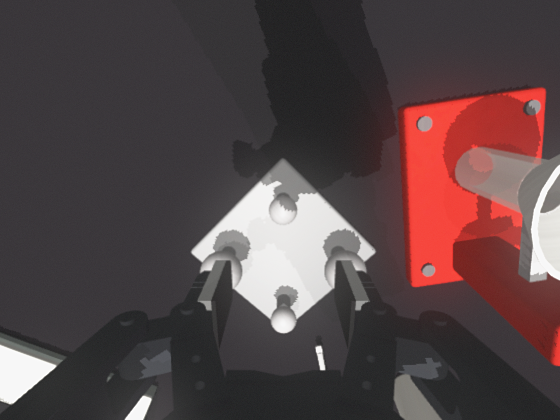

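The wrist picture shows the stand with the small balls at (283,209) and (284,320). That is within 2 px of the predicted positions, so I descend and grasp.

```bash
python3 -m inch '[[[0,0,3,0],[0,0,6,0],[0,0,9,0],[0,0,11,0],[0,0,12.3,0],[0,0,13,0],[0,0,13,0]]]'; python3 -m inch '[[[0,0,0,0],[0,0,0,0],[0,0,0,0],[0,0,0,0],[0,0,0,0],[0,0,0,0]]]' 1; python3 -m inch '[[[0,0,-2,0],[0,0,-4,0],[0,0,-7,0],[0,0,-10,0],[0,0,-13,0],[0,0,-15,0],[0,0,-15,0],[0,0,-15,0]]]';python3 -c "
from h import *
go((501,163,160));go((501,163,160),150)"
```

```text
clock: 2.28
eef_pos: [458.2, 4.1, 20.5]
tool_rot: [3.141, -0.002, 2.723]
force: [0.3, -0.3, 0.2]
width: 50.2
gripper_force: 0.0
clock: 2.78
eef_pos: [457.6, 1.0, 21.4]
tool_rot: [-3.139, -0.002, 2.718]
force: [-4.1, -4.8, -0.2]
width: 20.9
gripper_force: 59.3
clock: 3.45
eef_pos: [460.8, 2.7, 172.7]
tool_rot: [3.139, 0.004, 2.72]
force: [-0.3, -1.2, -0.5]
width: 21.0
gripper_force: 58.8
t 3.45 tcp [460.8   2.7 172.7] yaw 155.8 -> shift [ 2.9  16.26  1.3 ] turn 0 q7 0.77
t 3.45 tcp [460.8   2.7 172.7] yaw 155.8 -> shift [ 2.9  16.26  1.3 ] turn 5.8 q7 0.77
```

```bash
python3 - <<'E'
from h import *
p=camera_params("wrist"); im=get_image("wrist"); cv2.imwrite("pics/w2.png",im)
E=[]
for i in range(4):
    get_image("top"); E.append(state()[1])
print(np.round(E,1))
print([proj(p,X).round() for X in [(501,163,145),(621,210,198),state()[1]]])
E
```

```text
[[459.    2.2 170.8]
 [458.6   2.2 170.4]
 [458.5   2.1 170.3]
 [458.5   2.  170.2]]
[array([570., 203.]), array([751., 390.]), array([281., 270.])]
```

View pics/w2.png

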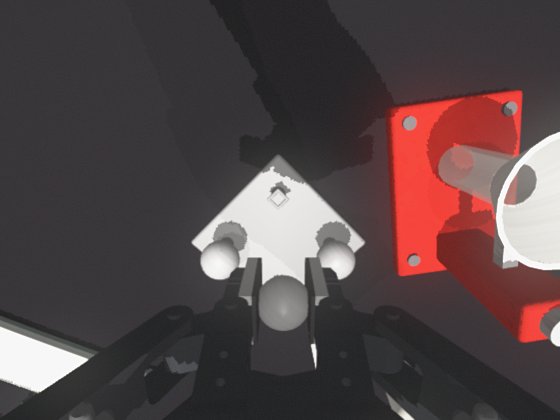

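The ball is held at (283,303), its tee is empty, and both big balls are still on theirs. Next I move over the funnel.

```bash
python3 -m inch '[[[0.4,2.7,0,0],[0.9,5.5,0,0],[1.4,8.5,0,0],[1.8,11,0,0],[2.2,13.5,0,0],[2.7,16.3,0,0],[2.7,16.4,1,0],[2.7,16.4,2,0]]]'; python3 -m inch '[[[0,0,0,0],[0,0,0,0],[0,0,0,0],[0,0,0,0]]]';python3 - <<'E'
from h import *
p=camera_params("wrist"); im=get_image("wrist"); cv2.imwrite("pics/w3.png",im)
for i in range(3): get_image("top")
go((501,163,150))
print([proj(p,X).round() for X in [(501,163,145),(621,210,198)]])
E
```

```text
clock: 4.37
eef_pos: [501.8, 164.9, 150.3]
tool_rot: [3.14, -0.001, 2.723]
force: [0.5, -1.4, -1.4]
width: 20.9
gripper_force: 58.9
clock: 4.7
eef_pos: [501.9, 161.4, 151.4]
tool_rot: [-3.141, 0.0, 2.717]
force: [0.1, 0.2, -0.0]
width: 20.8
gripper_force: 58.9
t 4.9 tcp [502.  162.1 151.7] yaw 155.7 -> shift [0.13 0.04 0.17] turn 0 q7 0.48
[array([286., 267.]), array([486., 493.])]
```

View pics/w3.png

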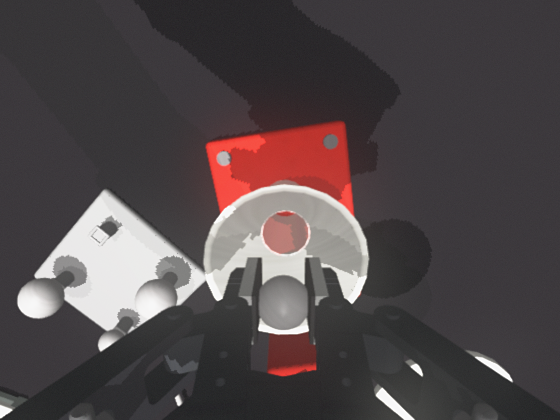

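The rim spans columns 204–369 and starts at row 184, so its centre is about (286,267), which matches the prediction. I release the ball here.

```bash
python3 -m inch '[[[0,0,0,0],[0,0,0,0],[0,0,0,0],[0,0,0,0],[0,0,0,0],[0,0,0,0]]]' 4.5; python3 -m inch '[[[0,0,-1,0],[0,0,-3,0],[0,0,-3,0],[0,0,-3,0],[0,0,-3,0],[0,0,-3,0]]]' 5;python3 - <<'E'
from h import *
im=get_image("wrist"); cv2.imwrite("pics/w4.png",im[150:420,150:420])
for i in range(2): get_image("top")
go((555.5,-44.5,150))
E
```

```text
clock: 5.4
eef_pos: [501.8, 162.5, 151.3]
tool_rot: [3.142, -0.0, 2.719]
force: [0.3, -0.5, 0.8]
width: 45.0
gripper_force: 0.0
clock: 5.9
eef_pos: [501.4, 162.1, 180.9]
tool_rot: [-3.141, -0.001, 2.719]
force: [0.9, 1.3, -0.4]
width: 49.8
gripper_force: 0.0
t 6.05 tcp [501.5 162.3 180.8] yaw 155.8 -> shift [-13.42 -16.64   3.08] turn 0 q7 0.5
```

View pics/w4.png

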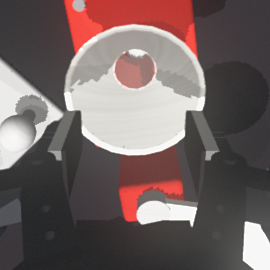

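The funnel is empty and a grey ball shows down in the tube, about (138,62) in the crop. Now for the second ball.

```bash
python3 -m inch '[[[-1.9,-2.4,0,0],[-3.8,-4.8,0,0],[-5.8,-7.2,0.5,0],[-7.7,-9.5,1,0],[-9.6,-11.9,1.5,0],[-11.5,-14.3,2,0],[-13.4,-16.6,3,0],[-13.4,-16.6,3,0]]]'; python3 -m inch '[[[0,0,0,0],[0,0,0,0],[0,0,0,0]]]';python3 - <<'E'
from h import *
p=camera_params("wrist"); im=get_image("wrist")
x,y=proj(p,(556,-44.5,40)); print(x,y)
x,y=int(x),int(y)
g=cv2.medianBlur(cv2.cvtColor(im,cv2.COLOR_BGR2GRAY),5)
print(cv2.HoughCircles(g[y-40:y+40,x-40:x+40],cv2.HOUGH_GRADIENT,1,20,param1=80,param2=12,minRadius=10,maxRadius=22),(x-40,y-40))
cv2.imwrite("pics/w5.png",im)
for i in range(2): get_image("top")
go((555.5,-44.5,20.5))
E
```

```text
clock: 6.72
eef_pos: [555.7, -52.4, 149.0]
tool_rot: [-3.136, -0.001, 2.709]
force: [0.5, -1.3, -0.9]
width: 50.0
gripper_force: 0.0
clock: 6.97
eef_pos: [555.8, -42.2, 151.4]
tool_rot: [3.141, -0.0, 2.721]
force: [-0.8, 1.3, -1.0]
width: 50.2
gripper_force: 0.0
281.08701377382584 210.54545121145915
[[[38.5 41.5 11.4]]] (241, 170)
t 7.12 tcp [555.9 -42.6 151.6] yaw 155.9 -> shift [-0.04 -0.2  13.11] turn 0 q7 0.87
```

View pics/w5.png

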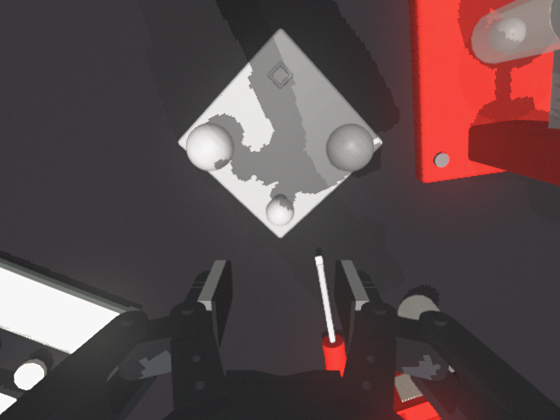

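The second ball is at (279,211), as predicted, and the first ball is visible in the clear tube at (510,30).

```bash
python3 -m inch '[[[0,-0.2,3,0],[0,-0.2,6,0],[0,-0.2,9,0],[0,-0.2,11,0],[0,-0.2,12.3,0],[0,-0.2,13.2,0],[0,-0.2,13.2,0]]]'; python3 -m inch '[[[0,0,0,0],[0,0,0,0],[0,0,0,0],[0,0,0,0],[0,0,0,0],[0,0,0,0]]]' 1; python3 -m inch '[[[0,0,-2,0],[0,0,-4,0],[0,0,-7,0],[0,0,-10,0],[0,0,-13,0],[0,0,-15,0],[0,0,-15,0],[0,0,-15,0]]]';python3 -c "
from h import *
for i in range(3): get_image('top')
go((501.5,162.5,150))"
```

```text
clock: 7.7
eef_pos: [554.0, -45.0, 17.9]
tool_rot: [-3.141, -0.003, 2.72]
force: [0.0, 0.6, 0.3]
width: 50.1
gripper_force: 0.0
clock: 8.2
eef_pos: [556.0, -45.6, 20.5]
tool_rot: [3.141, 0.002, 2.719]
force: [-0.7, 0.2, 6.0]
width: 20.9
gripper_force: 58.7
clock: 8.87
eef_pos: [555.6, -46.1, 170.4]
tool_rot: [3.141, 0.002, 2.718]
force: [-0.7, 0.7, -0.3]
width: 20.7
gripper_force: 58.6
t 9.02 tcp [553.9 -46.  168. ] yaw 155.8 -> shift [13.33 16.87  1.81] turn 0 q7 0.88
```

```bash
python3 -m inch '[[[2.2,2.8,-0.5,0],[4.4,5.6,-0.5,0],[6.6,8.4,-0.5,0],[8.9,11.2,-0.5,0],[11.1,14,-0.5,0],[13.3,16.9,-0.5,0],[13.3,16.9,0.5,0],[13.3,16.9,1.8,0]]]'; python3 -m inch '[[[0,0,0,0],[0,0,0,0],[0,0,0,0],[0,0,0,0]]]';python3 - <<'E'
from h import *
for i in range(3): get_image("top")
go((501.5,162.5,150))
E
```

```text
clock: 9.68
eef_pos: [502.3, 166.4, 150.7]
tool_rot: [3.14, -0.001, 2.725]
force: [-0.1, -0.9, -1.3]
width: 20.9
gripper_force: 58.8
clock: 10.02
eef_pos: [503.5, 162.4, 151.5]
tool_rot: [3.141, 0.0, 2.718]
force: [-0.4, 0.6, -0.7]
width: 21.4
gripper_force: 58.8
t 10.17 tcp [503.5 162.6 151.7] yaw 155.7 -> shift [ 0.18 -0.09  0.17] turn 0 q7 0.47
```

```bash
python3 -m inch '[[[0,0,0,0],[0,0,0,0],[0,0,0,0],[0,0,0,0],[0,0,0,0],[0,0,0,0]]]' 4.5; python3 -m inch '[[[0,0,-2,0],[0,0,-4,0],[0,0,-6,0],[0,0,-7,7],[0,0,-7,14],[0,0,-7,21],[0,0,-7,28],[0,0,-7,28]]]' 5; python3 - <<'E'
from h import *
p=camera_params("wrist"); im=get_image("wrist"); cv2.imwrite("pics/w6.png",im)
g=get_image("top")
for i in range(2): get_image("top")
go((621.5,210,215),57.7)
print([proj(p,X).round() for X in [(501.5,162.5,40),(621.5,210,198)]])
E
```

```text
clock: 10.67
eef_pos: [503.1, 163.0, 151.3]
tool_rot: [3.142, -0.0, 2.719]
force: [-0.2, 0.3, -0.3]
width: 45.1
gripper_force: 0.0
clock: 11.33
eef_pos: [503.1, 162.9, 221.5]
tool_rot: [3.141, 0.0, 2.227]
force: [-0.3, -0.4, -0.2]
width: 50.2
gripper_force: 0.0
t 11.53 tcp [503.  163.  221.2] yaw 127.9 -> shift [-3.58 12.23  0.62] turn 70.2 q7 0.13
[array([282., 188.]), array([486., 306.])]
```

View pics/w6.png

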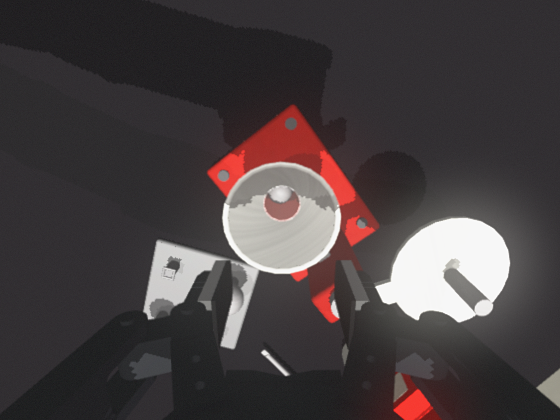

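A ball shows in the tube at (281,192) and the funnel is empty. The pin top at (483,307) is within 3 px of the prediction. I straddle the pin next.

```bash
python3 -m inch '[[[-0.5,1.5,0,7],[-0.9,3,0,14],[-1.4,4.6,0,21],[-1.8,6.1,0,28],[-2.3,7.6,0,35],[-2.7,9.2,0,42],[-3.2,10.7,0,49],[-3.6,12.2,0,56]]]'; python3 -m inch '[[[0,0,0,7],[0,0,0,14],[0,0,0,14],[0,0,0,14]]]';python3 - <<'E'
from h import *
p=camera_params("wrist"); im=get_image("wrist"); cv2.imwrite("pics/w7.png",im)
for i in range(3): get_image("top")
go((621.5,210,165),57.7)
print([proj(p,X).round() for X in [(621.5,210,198),(621.5,210,156)]])
E
```

```text
clock: 12.2
eef_pos: [622.3, 209.3, 221.0]
tool_rot: [-3.141, 0.0, 1.249]
force: [-0.8, -0.2, 0.0]
width: 50.2
gripper_force: 0.0
clock: 12.53
eef_pos: [621.3, 209.2, 220.9]
tool_rot: [-3.141, 0.001, 1.013]
force: [0.4, 0.3, 0.3]
width: 50.1
gripper_force: 0.0
t 12.73 tcp [621.5 209.1 221.3] yaw 57.9 -> shift [ 0.08 -0.05  5.63] turn 0.2 q7 -0.88
[array([283., 252.]), array([283., 226.])]
```

View pics/w7.png

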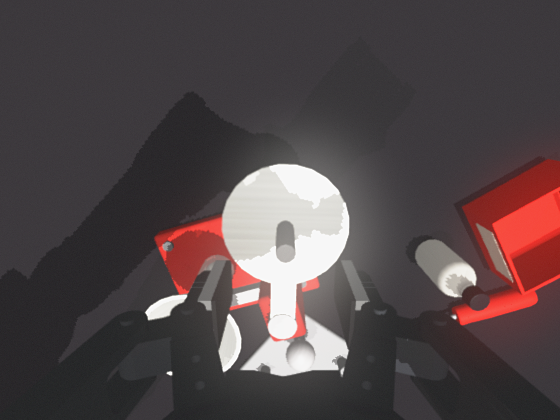

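The pin top is at (286,252), centred between the fingers. I descend, cage the pin loosely and swing the cover.

```bash
python3 -m inch '[[[0,0,2,0],[0,0,4,0],[0,0,5.5,0],[0,0,5.5,0],[0,0,5.5,0]]]'; python3 -m inch '[[[0,0,0,0],[0,0,0,0],[0,0,0,0],[0,0,0,0]]]' 1.8; python3 -m inch '[[[-0.06,-0.94,0,-6.75],[-0.22,-1.87,0,-13.5],[-0.49,-2.77,0,-20.25],[-0.87,-3.63,0,-27],[-1.35,-4.44,0,-33.75],[-1.92,-5.2,0,-40.5],[-2.57,-5.87,0,-47.25],[-3.3,-6.47,0,-54]]]'; python3 -m inch '[[[0,0,0,0],[0,0,0,0],[0,0,0,0]]]'; python3 - <<'E'
from h import *
for i in range(3): get_image("top")
a=np.radians(111.7)
go((578.8+80*np.cos(a),141.8+80*np.sin(a),166),111.7)
E
```

```text
clock: 13.15
eef_pos: [621.2, 208.9, 165.9]
tool_rot: [-3.14, 0.001, 1.009]
force: [-0.0, 0.6, 0.3]
width: 49.8
gripper_force: 0.0
clock: 13.48
eef_pos: [622.1, 209.4, 167.3]
tool_rot: [3.141, -0.001, 1.008]
force: [-0.8, -0.9, 1.3]
width: 17.8
gripper_force: 0.0
clock: 14.15
eef_pos: [549.5, 216.5, 167.0]
tool_rot: [3.139, -0.0, 1.957]
force: [1.6, 1.2, -1.1]
width: 18.1
gripper_force: 0.4
clock: 14.4
eef_pos: [550.1, 215.8, 166.7]
tool_rot: [3.14, 0.0, 1.948]
force: [0.1, -0.1, -0.3]
width: 18.4
gripper_force: 0.0
t 14.55 tcp [549.8 215.9 166.3] yaw 111.7 -> shift [ 0.04 -0.05  0.03] turn -0.0 q7 -0.19
```

```bash
python3 -m inch '[[[-0.06,-0.94,0,-6.75],[-0.22,-1.87,0,-13.5],[-0.49,-2.77,0,-20.25],[-0.87,-3.63,0,-27],[-1.35,-4.44,0,-33.75],[-1.92,-5.2,0,-40.5],[-2.57,-5.87,0,-47.25],[-3.3,-6.47,0,-53]]]'; python3 -m inch '[[[0,-0.1,0,0],[0,-0.2,0,0],[0,-0.3,0,0],[0,-0.3,0,0]]]'; python3 - <<'E'
from h import *
for i in range(3): get_image("top")
go((501.5,162.5,166)); print(state()[0]["force"].round(1))
E
```

```text
clock: 15.22
eef_pos: [501.4, 161.6, 166.4]
tool_rot: [3.141, 0.0, 2.881]
force: [-0.6, 1.8, -0.2]
width: 18.1
gripper_force: 0.5
clock: 15.55
eef_pos: [501.2, 160.0, 166.4]
tool_rot: [3.139, 0.001, 2.875]
force: [0.2, 4.9, -1.5]
width: 17.8
gripper_force: 2.3
t 15.7 tcp [501.2 160.  166.4] yaw 164.8 -> shift [0.04 0.25 0.05] turn 0 q7 0.58
[ 0.7  5.3 -1.4]
```

About 5 N against the stop means the cover is shut. I back off, lift away and check it from the top camera.

```bash
python3 -m inch '[[[0,0.25,0,0],[0,0.25,0,0],[0,0.25,0,0],[0,0.25,0,0],[0,0.25,0,0]]]' 5; python3 -m inch '[[[0,0,-2,0],[0,0,-5,0],[0,0,-8,0],[0,0,-9,7],[0,0,-9,14],[0,0,-9,21],[0,0,-9,28],[0,0,-9,35]]]' 8.5; python3 - <<'E'
from h import *
for i in range(2): get_image("top")
go((520,-316,235),41.7)
E
```

```text
clock: 16.12
eef_pos: [501.3, 160.1, 166.2]
tool_rot: [-3.141, -0.0, 2.875]
force: [-0.2, 0.3, 0.2]
width: 49.7
gripper_force: 0.0
clock: 16.78
eef_pos: [501.2, 160.2, 256.5]
tool_rot: [-3.141, 0.0, 2.258]
force: [0.6, 0.4, 0.7]
width: 85.0
gripper_force: 0.0
t 16.88 tcp [501.2 160.3 256.4] yaw 129.7 -> shift [-37.83 -29.     2.18] turn 88.0 q7 0.14
```

```bash
python3 -m inch '[[[-2.4,-1.9,0,7],[-4.8,-3.7,0,14],[-7.2,-5.5,0,21],[-9.6,-7.3,0,28],[-12,-9.1,0,35],[-14.4,-11,0,42],[-16.8,-12.8,0,49],[-19,-14.5,0,56]]]'; python3 - <<'E'
from h import *
im=get_image("top"); p=camera_params("top")
X=onz(p,(169,238),145)
print(proj(p,(501.5,162.5,156)),proj(p,(501.5,162.5,198)))
h=cv2.cvtColor(im,cv2.COLOR_BGR2HSV);m=((h[...,2]>120)&(h[...,1]<60)).astype(np.uint8)[100:300,100:215].copy()
cs,_=cv2.findContours(m,cv2.RETR_EXTERNAL,cv2.CHAIN_APPROX_NONE,offset=(100,100))
for c in cs:
    if cv2.contourArea(c)>100: print(cv2.contourArea(c),cv2.boundingRect(c))
get_image("top")
go((520,-316,235),41.7)
E
```

```text
clock: 17.55
eef_pos: [511.1, -80.2, 256.3]
tool_rot: [-3.141, 0.0, 1.285]
force: [0.3, -0.3, -0.3]
width: 85.3
gripper_force: 0.0
[168.18640474 237.00891895] [163.27284104 237.18952796]
1421.5 (148, 198, 40, 60)
t 17.65 tcp [510.9 -84.3 256.2] yaw 73.4 -> shift [-21.93   7.5    2.21] turn 31.7 q7 -0.22
```

The cover disc's mask spans columns 148–188 and ends at row 258. Its centre is about (168,238), which matches the shut pose. On to the keypad.

```bash
python3 -m inch '[[[-3,1,0,5],[-6,2,0,10],[-9,3,0,15],[-12,4,0,20],[-15,5,0.5,26],[-18,6.2,1,31],[-21.9,7.5,2,31.7],[-21.9,7.5,2.2,31.7]]]'; python3 -m inch '[[[0,0,0,0],[0,0,0,0],[0,0,0,0]]]'; python3 - <<'E'
from h import *
p=camera_params("wrist"); im=get_image("wrist"); cv2.imwrite("pics/w8.png",im)
for i in range(2): get_image("top")
go((565,-276,150),41.7)
print([proj(p,X).round() for X in [(597,-311,73),(559,-346,73),(584,-377,167)]])
E
```

```text
clock: 18.32
eef_pos: [520.0, -318.1, 232.8]
tool_rot: [3.139, 0.006, 0.729]
force: [-0.5, -1.4, 0.8]
width: 84.8
gripper_force: 0.0
clock: 18.57
eef_pos: [522.9, -307.2, 234.3]
tool_rot: [-3.14, -0.001, 0.739]
force: [0.7, 0.7, 0.5]
width: 84.9
gripper_force: 0.0
t 18.72 tcp [ 522.9 -307.8  234.8] yaw 42.3 -> shift [5.25 0.48 8.48] turn 0.6 q7 -0.29
[array([341., 138.]), array([338., 192.]), array([417., 228.])]
```

View pics/w8.png

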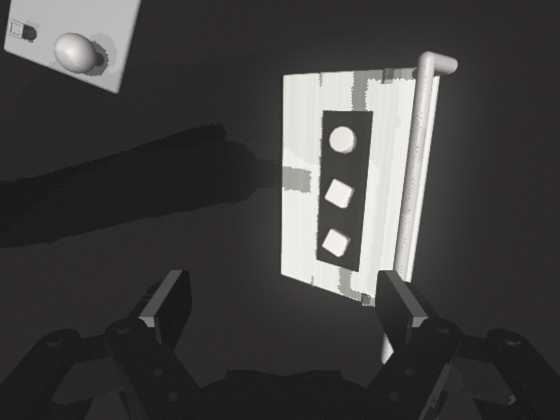

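The round key is at (342,140) and the squares at (338,192) and (336,242). The guard bar runs along the right from (428,60) to (390,350), and the predictions agree to about 2 px.

```bash
python3 - <<'E'
from h import *
im=cv2.imread("pics/w8.png"); p=camera_params("wrist")
h=cv2.cvtColor(im,cv2.COLOR_BGR2GRAY)
m=(h>130).astype(np.uint8)[105:275,318:372].copy()
cs,_=cv2.findContours(m,cv2.RETR_EXTERNAL,cv2.CHAIN_APPROX_NONE,offset=(318,105))
P=[]
for c in cs:
    if 250<cv2.contourArea(c)<1200:
        M=cv2.moments(c);u=(M["m10"]/M["m00"],M["m01"]/M["m00"]);X=onz(p,u,72.6);P.append(X);print(np.round(u,1),X.round(1),cv2.contourArea(c))
d=P[-1]-P[0]; print(np.linalg.norm(d),np.degrees(np.arctan2(d[1],d[0])))
get_image("top"); s=state(); print(s[1])
E
```

```text
[335.3 242.6] [ 519.6 -382.5   72.6] 443.0
[338.8 193.6] [ 558.5 -348.4   72.6] 499.0
[357.8 239.4] [ 537.6 -397.1   72.6] 1163.5
[342.  139.4] [ 597.1 -313.9   72.6] 508.5
[334.7 120.4] [ 604.5 -296.8   72.6] 434.5
120.64473003961952 45.24945575905497
[ 522.80005116 -308.13400583  234.79347426]
```

```bash
python3 -c "
from h import *
go((553.9,-264.3,90),41.5)"
```

```text
t 18.77 tcp [ 522.8 -308.1  234.8] yaw 42.2 -> shift [ 5.24 -1.16 14.48] turn 0.7 q7 -0.29
```

```bash
python3 -m inch '[[[1.5,-0.4,1,0.7],[3.5,-0.8,3,0.7],[5.2,-1.2,6,0.7],[5.2,-1.2,9,0.7],[5.2,-1.2,12,0.7],[5.2,-1.2,14.4,0.7],[5.2,-1.2,14.4,0.7],[5.2,-1.2,14.4,0.7]]]'; python3 -m inch '[[[0,0,0,0],[0,0,0,0],[0,0,0,0],[0,0,0,0]]]'; python3 - <<'E'
from h import *
p=camera_params("wrist"); im=get_image("wrist"); cv2.imwrite("pics/w9.png",im)
F=[]
for i in range(5): get_image("top"); F.append(state()[0]["force"])
print(np.round(F,2))
go((553.9,-264.3,90),41.5)
print(proj(p,(597,-313,72.6)))
E
```

```text
clock: 19.43
eef_pos: [552.3, -264.8, 89.7]
tool_rot: [-3.139, 0.001, 0.723]
force: [0.2, -0.5, 1.0]
width: 85.0
gripper_force: 0.0
clock: 19.77
eef_pos: [553.6, -266.1, 91.8]
tool_rot: [3.139, -0.001, 0.722]
force: [-1.0, -0.3, 0.5]
width: 85.1
gripper_force: 0.0
[[ 0.39  0.29 -0.46]
 [-0.68 -0.71 -0.6 ]
 [ 0.88 -0.62  0.13]
 [ 0.53  0.62 -1.08]
 [ 0.41  0.43 -0.28]]
t 20.07 tcp [ 552.8 -265.7   90.4] yaw 41.4 -> shift [ 0.17 -0.03  0.04] turn -0.1 q7 -0.37
[399.47047378 253.38116211]
```

View pics/w9.png

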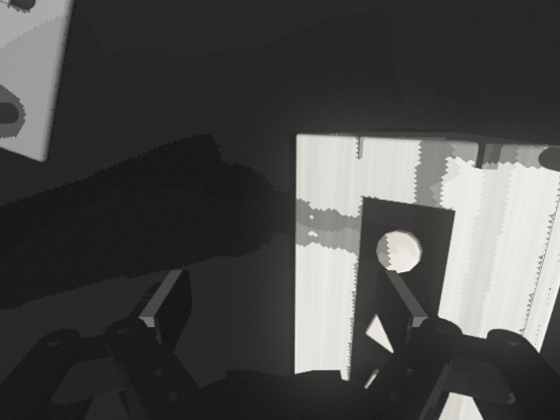

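The key is at (399,251), 2 px from the prediction, and the right finger is lined up with it. I approach along the key axis with a force check after every step.

```bash
cat > r.py <<'E'
import sys
from h import *
F=[];X=[]
for i in range(4):
    get_image("top"); s=state(); F.append(s[0]["force"]); X.append(s[1])
n=np.array([-.380,.430,.819]); f=np.mean(F,0)
print(round(s[0]["clock"],2),"Fn %.2f"%(f@n),f.round(2),"travel %.2f"%(-np.mean(X,0)@n),np.mean(X,0).round(1))
sys.exit(int(f@n>float(sys.argv[1])))
E
python3 -m inch '[[[0.08,0.3,0.4,0],[0.15,0.6,0.8,0],[0.17,0.86,1.23,0],[0.17,0.86,1.23,0],[0.17,0.86,1.23,0]]]' >/dev/null; python3 r.py 1 && python3 -m inch '[[[0,0.06,0.08,0],[0,0.11,0.16,0],[0,0.11,0.16,0]]]' >/dev/null && python3 r.py 1 && python3 -m inch '[[[0,0.06,0.08,0],[0,0.11,0.16,0],[0,0.11,0.16,0]]]' >/dev/null && python3 r.py 1 && python3 -m inch '[[[0,0.06,0.08,0],[0,0.06,0.08,0]]]' >/dev/null && python3 r.py 1 && python3 -m inch '[[[0,0.06,0.08,0],[0,0.06,0.08,0]]]' >/dev/null && python3 r.py 1 && python3 -m inch '[[[0,0.06,0.08,0],[0,0.06,0.08,0]]]' >/dev/null && python3 r.py 1
```

```text
20.68 Fn 0.42 [-0.07 -0.05  0.51] travel 265.41 [ 559.7 -270.9   77.9]
21.13 Fn 0.47 [-0.23  0.28  0.32] travel 267.27 [ 560.5 -271.8   76.4]
21.58 Fn 0.13 [-0.09  0.12  0.05] travel 269.27 [ 561.2 -272.6   74.7]
21.95 Fn 0.26 [-0.11  0.05  0.24] travel 270.25 [ 561.6 -273.1   74. ]
22.32 Fn -0.28 [ 0.11 -0.11 -0.23] travel 271.26 [ 562.  -273.5   73.1]
22.68 Fn 0.17 [0.25 0.15 0.24] travel 272.26 [ 562.4 -274.    72.3]
```

```bash
python3 -m inch '[[[0,0.06,0.08,0],[0,0.06,0.08,0]]]' >/dev/null && python3 r.py 1 && python3 -m inch '[[[0,0.06,0.08,0],[0,0.06,0.08,0]]]' >/dev/null && python3 r.py 1 && python3 -m inch '[[[0,0.06,0.08,0],[0,0.06,0.08,0]]]' >/dev/null && python3 r.py 1 && python3 -m inch '[[[0,0.06,0.08,0],[0,0.06,0.08,0]]]' >/dev/null && python3 r.py 1 && python3 -m inch '[[[0,0.06,0.08,0],[0,0.06,0.08,0]]]' >/dev/null && python3 r.py 1 && python3 -m inch '[[[0,0.06,0.08,0],[0,0.06,0.08,0]]]' >/dev/null && python3 r.py 1 && python3 -m inch '[[[0,0.06,0.08,0],[0,0.06,0.08,0]]]' >/dev/null && python3 r.py 1 && python3 -m inch '[[[0,0.06,0.08,0],[0,0.06,0.08,0]]]' >/dev/null && python3 r.py 1
```

```text
23.05 Fn -0.06 [ 0.1   0.01 -0.04] travel 273.26 [ 562.8 -274.4   71.6]
23.42 Fn 0.49 [-0.46 -0.01  0.39] travel 274.26 [ 563.2 -274.9   70.7]
23.78 Fn -0.09 [-0.18  0.37 -0.39] travel 275.25 [ 563.6 -275.3   69.9]
24.15 Fn -0.13 [-0.06 -0.14 -0.11] travel 276.26 [ 564.  -275.8   69.1]
24.52 Fn 0.38 [-0.19  0.28  0.22] travel 277.25 [ 564.4 -276.2   68.3]
24.88 Fn -0.35 [-0.18 -0.37 -0.32] travel 278.26 [ 564.8 -276.7   67.5]
25.25 Fn -0.43 [ 0.02  0.13 -0.59] travel 279.25 [ 565.2 -277.1   66.8]
25.62 Fn -0.54 [ 0.67 -0.75  0.05] travel 280.25 [ 565.5 -277.6   65.9]
```

```bash
python3 -m inch '[[[0,0.06,0.08,0],[0,0.06,0.08,0]]]' >/dev/null && python3 r.py 1 && python3 -m inch '[[[0,0.06,0.08,0],[0,0.06,0.08,0]]]' >/dev/null && python3 r.py 1 && python3 -m inch '[[[0,0.06,0.08,0],[0,0.06,0.08,0]]]' >/dev/null && python3 r.py 1 && python3 -m inch '[[[0,0.06,0.08,0],[0,0.06,0.08,0]]]' >/dev/null && python3 r.py 1 && python3 -m inch '[[[0,0.06,0.08,0],[0,0.06,0.08,0]]]' >/dev/null && python3 r.py 1 && python3 -m inch '[[[0,0.06,0.08,0],[0,0.06,0.08,0]]]' >/dev/null && python3 r.py 1
```

```text
25.98 Fn -0.23 [ 0.15  0.05 -0.23] travel 281.25 [ 565.9 -278.    65.1]
26.35 Fn 0.93 [0.05 0.46 0.91] travel 282.19 [ 566.3 -278.4   64.4]
26.72 Fn 2.97 [-1.23  0.84  2.62] travel 283.03 [ 566.6 -278.8   63.7]
```

```bash
python3 -m inch '[[[0,0.06,0.08,0],[0,0.06,0.08,0]]]' >/dev/null ; python3 r.py 7 && python3 -m inch '[[[0,0.06,0.08,0],[0,0.06,0.08,0]]]' >/dev/null; python3 r.py 7
```

```text
27.08 Fn 4.84 [-2.81  1.22  3.96] travel 284.08 [ 566.9 -279.4   62.8]
27.45 Fn 4.91 [-2.96  1.34  3.92] travel 285.27 [ 567.3 -279.9   61.9]
```

```bash
python3 -m inch '[[[0,0.04,0.06,0],[0,0.04,0.06,0]]]' >/dev/null ; python3 r.py 7
```

```text
27.82 Fn 3.86 [-2.69  0.42  3.24] travel 286.04 [ 567.9 -280.1   61.3]
```

```bash
python3 -m inch '[[[0,0.03,0.04,0],[0,0.03,0.04,0]]]' >/dev/null ; python3 r.py 7; python3 -m inch '[[[0,-0.3,-0.4,0],[0,-0.6,-0.9,0],[0,-1.2,-1.7,0],[0,-2,-3,0],[0,-2.5,-6,0],[0,-2.5,-9,0],[0,-2.5,-9,0],[0,-2.5,-9,0]]]'; python3 r.py 1; python3 - <<'E'
from h import *
cv2.imwrite("pics/end.png",np.hstack([get_image("wrist")[100:400,250:560],get_image("scene")[130:360,80:490].copy() if 0 else cv2.resize(get_image("scene")[130:360,80:490],(480,300))]))
E
```

```text
28.18 Fn 3.15 [-2.15  1.01  2.33] travel 286.50 [ 568.1 -280.3   60.9]
clock: 28.85
eef_pos: [552.9, -262.0, 153.7]
tool_rot: [3.137, -0.002, 0.722]
force: [0.5, 0.1, -0.6]
width: 84.8
gripper_force: 0.0
29.05 Fn -0.48 [-0.16  0.02 -0.67] travel 198.21 [ 551.1 -261.3  150.8]
```

View pics/end.png

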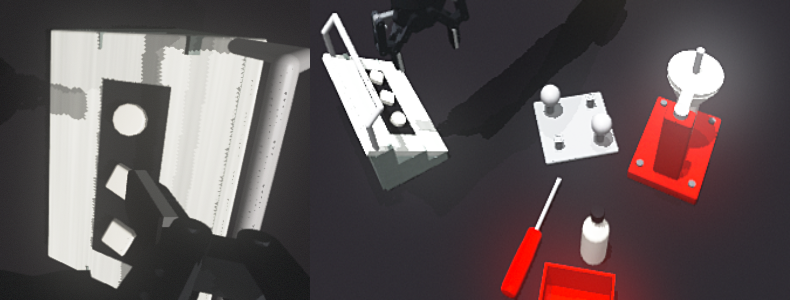

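The force peaked at 1.5–2.5 mm and fell to 3.2 N, so the click passed, and the round key at (129,120) is up again. The cover is shut at (697,72) and the two small tees are empty. The big balls at (550,95) and (602,125), the bottle and the screwdriver are undisturbed. The gripper is clear, so I hand in.

```bash
python3 -c "
from cell import order
print(order.finish_job())"
```

```text
the job is handed in; nothing more can be done
None
```

I handed the job in at about 29 s: both small balls went into the feeder, the cover is shut and the round key was clicked once and came back up, but no verdict came back and I did not see the second ball in the well separately.

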